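# Re-rack the stone chisels in mirrored order

### The arm

A 6-joint arm with a two-finger parallel gripper is mounted at the origin on the work surface. World frame = base frame: x ahead of the robot, y to its left, z up, the work surface at z = 0. Lengths are in mm, angles in rad, forces in N, time in s.
With the tool pointing down it reaches from about 275 to 850 mm from the base axis. Payload 5.2 kg.
Tool frame: the origin (TCP) lies midway between the tips of the shut fingers; the grasp point (between the pads) lies 19 mm behind it; z points along the fingers, x is the direction in which the jaws open and shut, and the axes are right-handed (so a half turn about z gives the same grasp; the last joint's range is limited). The gripper opens to 85 mm and grips with 20 to 120 N. Pads are 22 mm wide; open, the fingers measure 114 mm over their backs; the gripper's body (76 mm by 85 mm) begins 54 mm behind the grasp point. The pads swing forward as they close: fully open they stand 13 mm farther back than shut.
Start: joints at [-1.415, 0.259, 1.535, -0, 1.348, -0.203], TCP at [193.154, -514.972, 231.31] pointing down, gripper open.
Joint ranges: [-3.14, 3.14], [-0.91, 2.08], [0.19, 2.58], [-1.22, 4.36], [0.22, 2.71], [-3.12, 3.12]. Speed limits (rad/s): [2.57, 2.57, 3.14, 3.14, 3.14, 3.14].

### API

Orientations are given as a unit quaternion [w, x, y, z].
In Python, from bench import status, eyes, workorder gives the robot as it stands.
- The arm moves only by the shell command python3 -m creep 'ROWS' [OPENING] [FORCE]. ROWS is JSON, a list of rows, each an object with "dp": the shift along the tool's x, y, z in m, a list of three; "yaw": the turn about the tool's z in degrees. A call has 1 to 8 rows; each row is the pose to reach, as a shift and turn from the pose commanded when the call began, along the tool's axes at that moment; what a row does not reach only later rows make up. A row lasts 1/10 s, in which the tool goes at most 50 mm and 8.59 degrees, less where a joint would pass 70% of its speed; a pose out of reach is approached as far as the arm can. A call with a gripper value outside its range is refused whole. OPENING is the closure in counts, from 0 (fully open) to 255 (shut), set as the call begins (- or left out, the last holds). The fingers move at their own pace and stop on an object; FORCE is the grip in N (left out, the last holds). Time passes only in rows, so rows that repeat a pose let the fingers close. It gives the time, the measured TCP pose, the force and the opening at its end, in the units of the state.
- status.get_state(): the state, without advancing time (a new reading comes with each control period).
- eyes.capture(name): name is "side" or "top" or "wrist"; returns (picture, depth): 480x640x3 uint8, red, green, blue; 480x640 float32, mm along the optical axis (not along the pixel's ray), 0 where there is no reading.
- eyes.camera_model(name): a dict with "fx", "fy", "cx", "cy" (pixels), "k1" (the pictures are not rectified: a ray, as slopes to the right and down, at radius r is drawn at 1 + k1 r^2 times it, then the intrinsics apply), "position" and "orientation" of the camera in the world. Camera axes: x right, y down, z forward; pixel columns grow to the right and rows downward; lengths in mm; the calibration is good to about 2 mm. A picture is of the moment at which its call begins: read the wrist's pose just before it. camera_model takes no time and is no camera call; for the wrist camera it gives the pose at the moment of the call.
- workorder.hand_in(): hands the job in, once; it reports no verdict.
Trained networks look in the newest picture that a camera, given by its name, has taken for a name from the list of things; names that differ only in an ending like _2 or _b are one class to them, and where a whole thing is asked for, a point or a joint stands for the part that bears it (a point fixed in the world has none). Each returns a list of dicts, best first, with "score" (0 to 1); they miss things now and then, are a little off and sometimes report something else, mostly with a low value. They report only what shows in the picture. A call takes as long as a camera call. They do not tell look-alikes from the thing itself.
- eyes.cut_out(camera, query): "region" (480x640 bool, what is visible of it) and "point" ([row, column] in pixels, amid what is visible of it).
The state is a dict: "time_s": time; "qpos": joint angles; "qd": joint speeds; "joint_efforts": joint torques, N m; "tool_pos": TCP position; "eef_rot": TCP orientation; "force": force on the tool from outside, world axes, zero at the start; "moment": the same for the moment, N m; "grip_width": finger opening in mm.
Only numpy, scipy, OpenCV 4.12 (cv2) and the standard library are available. Lean on these libraries where they do the work, as an engineer would, in place of code of your own. Each camera call takes 0.05 s, during which the arm holds its last target.

### The job

Move all four stone chisels from the striped steel storage holders into the wooden carry rack, one per hole, in reverse order: the chisel that hung farthest left goes into the hole farthest right, and so on, so that the learner across the table sees them in the usual order. Each must hang upright with its guard down on the rack and be let go; do not drop any, and do not knock over or push aside the amber tumbler.

Things in the scene. Friction and masses are not known exactly. Their poses are not given: they have to be found in the camera images.
- chisel_blue: stone chisel hanging upright in the blue holder. Blue guard: disc 52 mm across, 12 mm thick. Above it a round steel shank, 22 mm diameter, 46 mm tall (grip this from above, any yaw); below it a steel blade, 16 mm diameter, 80 mm long, its last 18 mm only 8 mm thick. Origin on the axis at the guard's underside; z up along the shank. About 0.22 kg, loose
- chisel_red: stone chisel hanging upright in the red holder. Red guard: disc 52 mm across, 12 mm thick. Above it a round steel shank, 22 mm diameter, 46 mm tall (grip this from above, any yaw); below it a steel blade, 16 mm diameter, 80 mm long, its last 18 mm only 8 mm thick. Origin on the axis at the guard's underside; z up along the shank. About 0.22 kg, loose
- chisel_yellow: stone chisel hanging upright in the yellow holder. Yellow guard: disc 52 mm across, 12 mm thick. Above it a round steel shank, 22 mm diameter, 46 mm tall (grip this from above, any yaw); below it a steel blade, 16 mm diameter, 80 mm long, its last 18 mm only 8 mm thick. Origin on the axis at the guard's underside; z up along the shank. About 0.22 kg, loose
- chisel_white: stone chisel hanging upright in the white holder. White guard: disc 52 mm across, 12 mm thick. Above it a round steel shank, 22 mm diameter, 46 mm tall (grip this from above, any yaw); below it a steel blade, 16 mm diameter, 80 mm long, its last 18 mm only 8 mm thick. Origin on the axis at the guard's underside; z up along the shank. About 0.22 kg, loose
- holder_blue: fixed steel holder with blue stripes front and back, one of four 70 mm apart that form the storage row; marks where the blue chisel hung. Plate 96 (x) by 66 (y) mm, top 100 mm above the table, one 34 mm square through hole at its centre. Origin at table height under the hole; y along the row to the robot's left (within 0.25 rad), x away from the robot, z up
- holder_red: fixed steel holder with red stripes front and back, one of four 70 mm apart that form the storage row; marks where the red chisel hung. Plate 96 (x) by 66 (y) mm, top 100 mm above the table, one 34 mm square through hole at its centre. Origin at table height under the hole; y along the row to the robot's left (within 0.25 rad), x away from the robot, z up
- holder_yellow: fixed steel holder with yellow stripes front and back, one of four 70 mm apart that form the storage row; marks where the yellow chisel hung. Plate 96 (x) by 66 (y) mm, top 100 mm above the table, one 34 mm square through hole at its centre. Origin at table height under the hole; y along the row to the robot's left (within 0.25 rad), x away from the robot, z up
- holder_white: fixed steel holder with white stripes front and back, one of four 70 mm apart that form the storage row; marks where the white chisel hung. Plate 96 (x) by 66 (y) mm, top 100 mm above the table, one 34 mm square through hole at its centre. Origin at table height under the hole; y along the row to the robot's left (within 0.25 rad), x away from the robot, z up
- carry_rack: fixed wooden rack, empty at first, left or right of the storage row. Board 100 (x) by 300 (y) mm, top 100 mm above the table, four 34 mm square through holes on its centre line at y = -105, -35, 35, 105 mm. Origin at table height under its centre; y to the robot's left (within 0.25 rad), z up. A chisel lowered into a hole hangs by its guard, origin 100 mm above the table
- tumbler: open amber glass tumbler, loose, upright on the table between storage row and carry rack: 66 mm across, 95 mm tall, origin at the centre of its underside, z up. A bystander
Not all that is in view belongs to the job. What is shaped like the chisel_red but pink or turquoise is not meant.

How it is judged (in metres and radians):
At the end, for the whole second after the job is handed in: Each chisel hangs in its own hole of the carry rack (axis within 14 mm of the hole's centre along x and along y, guard underside 95 to 106 mm above the table, tilt under 0.12 rad), at rest, and the left-to-right order is the reverse of that of the like-coloured holders (x of chisel_blue in the frame of carry_rack between -0.014 and 0.014 m and (y of chisel_blue in the frame of carry_rack between -0.119 and -0.091 m or y of chisel_blue in the frame of carry_rack between -0.049 and -0.021 m or y of chisel_blue in the frame of carry_rack between 0.021 and 0.049 m or y of chisel_blue in the frame of carry_rack between 0.091 and 0.119 m) and z of chisel_blue in the frame of carry_rack between 0.095 and 0.106 m and angle between each of chisel_blue, chisel_red, chisel_yellow, chisel_white's own z axis and vertical below 0.12 rad and linear speed of each of chisel_blue, chisel_red, chisel_yellow, chisel_white below 0.03 m/s and angular speed of each of chisel_blue, chisel_red, chisel_yellow, chisel_white below 0.3 rad/s and x of chisel_red in the frame of carry_rack between -0.014 and 0.014 m and (y of chisel_red in the frame of carry_rack between -0.119 and -0.091 m or y of chisel_red in the frame of carry_rack between -0.049 and -0.021 m or y of chisel_red in the frame of carry_rack between 0.021 and 0.049 m or y of chisel_red in the frame of carry_rack between 0.091 and 0.119 m) and z of chisel_red in the frame of carry_rack between 0.095 and 0.106 m and x of chisel_yellow in the frame of carry_rack between -0.014 and 0.014 m and (y of chisel_yellow in the frame of carry_rack between -0.119 and -0.091 m or y of chisel_yellow in the frame of carry_rack between -0.049 and -0.021 m or y of chisel_yellow in the frame of carry_rack between 0.021 and 0.049 m or y of chisel_yellow in the frame of carry_rack between 0.091 and 0.119 m) and z of chisel_yellow in the frame of carry_rack between 0.095 and 0.106 m and x of chisel_white in the frame of carry_rack between -0.014 and 0.014 m and (y of chisel_white in the frame of carry_rack between -0.119 and -0.091 m or y of chisel_white in the frame of carry_rack between -0.049 and -0.021 m or y of chisel_white in the frame of carry_rack between 0.021 and 0.049 m or y of chisel_white in the frame of carry_rack between 0.091 and 0.119 m) and z of chisel_white in the frame of carry_rack between 0.095 and 0.106 m and ((y of holder_red in the frame of holder_blue above 0 m and ((y of chisel_red in the frame of carry_rack below -0.07 m and y of chisel_blue in the frame of carry_rack above -0.07 m) or (y of chisel_red in the frame of carry_rack below 0 m and y of chisel_blue in the frame of carry_rack above 0 m) or (y of chisel_red in the frame of carry_rack below 0.07 m and y of chisel_blue in the frame of carry_rack above 0.07 m))) or (y of holder_red in the frame of holder_blue below 0 m and ((y of chisel_red in the frame of carry_rack above -0.07 m and y of chisel_blue in the frame of carry_rack below -0.07 m) or (y of chisel_red in the frame of carry_rack above 0 m and y of chisel_blue in the frame of carry_rack below 0 m) or (y of chisel_red in the frame of carry_rack above 0.07 m and y of chisel_blue in the frame of carry_rack below 0.07 m)))) and ((y of holder_yellow in the frame of holder_blue above 0 m and ((y of chisel_yellow in the frame of carry_rack below -0.07 m and y of chisel_blue in the frame of carry_rack above -0.07 m) or (y of chisel_yellow in the frame of carry_rack below 0 m and y of chisel_blue in the frame of carry_rack above 0 m) or (y of chisel_yellow in the frame of carry_rack below 0.07 m and y of chisel_blue in the frame of carry_rack above 0.07 m))) or (y of holder_yellow in the frame of holder_blue below 0 m and ((y of chisel_yellow in the frame of carry_rack above -0.07 m and y of chisel_blue in the frame of carry_rack below -0.07 m) or (y of chisel_yellow in the frame of carry_rack above 0 m and y of chisel_blue in the frame of carry_rack below 0 m) or (y of chisel_yellow in the frame of carry_rack above 0.07 m and y of chisel_blue in the frame of carry_rack below 0.07 m)))) and ((y of holder_yellow in the frame of holder_red above 0 m and ((y of chisel_yellow in the frame of carry_rack below -0.07 m and y of chisel_red in the frame of carry_rack above -0.07 m) or (y of chisel_yellow in the frame of carry_rack below 0 m and y of chisel_red in the frame of carry_rack above 0 m) or (y of chisel_yellow in the frame of carry_rack below 0.07 m and y of chisel_red in the frame of carry_rack above 0.07 m))) or (y of holder_yellow in the frame of holder_red below 0 m and ((y of chisel_yellow in the frame of carry_rack above -0.07 m and y of chisel_red in the frame of carry_rack below -0.07 m) or (y of chisel_yellow in the frame of carry_rack above 0 m and y of chisel_red in the frame of carry_rack below 0 m) or (y of chisel_yellow in the frame of carry_rack above 0.07 m and y of chisel_red in the frame of carry_rack below 0.07 m)))) and ((y of holder_white in the frame of holder_blue above 0 m and ((y of chisel_white in the frame of carry_rack below -0.07 m and y of chisel_blue in the frame of carry_rack above -0.07 m) or (y of chisel_white in the frame of carry_rack below 0 m and y of chisel_blue in the frame of carry_rack above 0 m) or (y of chisel_white in the frame of carry_rack below 0.07 m and y of chisel_blue in the frame of carry_rack above 0.07 m))) or (y of holder_white in the frame of holder_blue below 0 m and ((y of chisel_white in the frame of carry_rack above -0.07 m and y of chisel_blue in the frame of carry_rack below -0.07 m) or (y of chisel_white in the frame of carry_rack above 0 m and y of chisel_blue in the frame of carry_rack below 0 m) or (y of chisel_white in the frame of carry_rack above 0.07 m and y of chisel_blue in the frame of carry_rack below 0.07 m)))) and ((y of holder_white in the frame of holder_red above 0 m and ((y of chisel_white in the frame of carry_rack below -0.07 m and y of chisel_red in the frame of carry_rack above -0.07 m) or (y of chisel_white in the frame of carry_rack below 0 m and y of chisel_red in the frame of carry_rack above 0 m) or (y of chisel_white in the frame of carry_rack below 0.07 m and y of chisel_red in the frame of carry_rack above 0.07 m))) or (y of holder_white in the frame of holder_red below 0 m and ((y of chisel_white in the frame of carry_rack above -0.07 m and y of chisel_red in the frame of carry_rack below -0.07 m) or (y of chisel_white in the frame of carry_rack above 0 m and y of chisel_red in the frame of carry_rack below 0 m) or (y of chisel_white in the frame of carry_rack above 0.07 m and y of chisel_red in the frame of carry_rack below 0.07 m)))) and ((y of holder_white in the frame of holder_yellow above 0 m and ((y of chisel_white in the frame of carry_rack below -0.07 m and y of chisel_yellow in the frame of carry_rack above -0.07 m) or (y of chisel_white in the frame of carry_rack below 0 m and y of chisel_yellow in the frame of carry_rack above 0 m) or (y of chisel_white in the frame of carry_rack below 0.07 m and y of chisel_yellow in the frame of carry_rack above 0.07 m))) or (y of holder_white in the frame of holder_yellow below 0 m and ((y of chisel_white in the frame of carry_rack above -0.07 m and y of chisel_yellow in the frame of carry_rack below -0.07 m) or (y of chisel_white in the frame of carry_rack above 0 m and y of chisel_yellow in the frame of carry_rack below 0 m) or (y of chisel_white in the frame of carry_rack above 0.07 m and y of chisel_yellow in the frame of carry_rack below 0.07 m))))); the robot touches nothing.
It fails at once if the blue chisel is dropped to the table or left lying (height (world z) of chisel_blue below 0.07 m or angle between chisel_blue's own z axis and vertical above 0.8 rad).
It fails at once if the red chisel is dropped to the table or left lying (height (world z) of chisel_red below 0.07 m or angle between chisel_red's own z axis and vertical above 0.8 rad).
It fails at once if the yellow chisel is dropped to the table or left lying (height (world z) of chisel_yellow below 0.07 m or angle between chisel_yellow's own z axis and vertical above 0.8 rad).
It fails at once if the white chisel is dropped to the table or left lying (height (world z) of chisel_white below 0.07 m or angle between chisel_white's own z axis and vertical above 0.8 rad).
It fails at once if the amber tumbler is tipped or pushed aside by more than 3 cm (distance of tumbler from where it was at the start of the episode above 0.03 m or angle between tumbler's own z axis and vertical above 0.35 rad).
It also fails if it takes over 104 s, if anything falls off the work surface, if the arm or the gripper's body presses on something with over 40 N, if the wrist force passes 120 N, or if a joint passes its speed limit or range.

## Working session

There is one attempt and no reset: what is moved stays moved. The work goes in short steps, Python scripts to look and compute and a shell command to move; the robot and the scene stay as the last step left them, time stands still between calls to the robot, and variables do not carry over. Pictures are saved under pics/ and viewed, and the job is handed in when it is done.

```bash
ls; mkdir -p pics; python3 - <<'E'
from bench import status, eyes
import cv2
print(status.get_state())
for n in ["top","side"]:
    p,d=eyes.capture(n); cv2.imwrite(f"pics/{n}0.png",p[:,:,::-1]); print(n,eyes.camera_model(n))
E
```

```text
pics
{'time_s': 0.0, 'qpos': array([-1.41480459e+00,  2.59370226e-01,  1.53612100e+00, -6.93085700e-06,
        1.34797999e+00, -2.02827205e-01]), 'qd': array([-0.00065958,  0.00084065,  0.00041509,  0.00082794,  0.001153  ,
        0.00169811]), 'joint_efforts': array([-2.98606665e-04, -4.46029115e+01, -2.90573609e+01, -1.58733424e-04,
        1.17650209e-02, -2.12022826e-05]), 'tool_pos': array([ 193.06291809, -514.42583735,  230.44481937]), 'eef_rot': array([-6.77208009e-04,  8.21939440e-01, -5.69574117e-01, -6.50881468e-04]), 'force': array([-0.25931019,  0.54290186, -0.19309872]), 'moment': array([ 0.02264644, -0.04523545, -0.00166388]), 'grip_width': 85.15487566806674}
top {'fx': 530.5582104993637, 'fy': 530.5582104993637, 'cx': 319.7807775552231, 'cy': 235.01347808923117, 'k1': -0.10755458523716953, 'position': array([ 408.24273794,    2.1225348 , 1203.1348801 ]), 'orientation': array([-0.0471617 ,  0.70815862, -0.7026911 ,  0.05012343])}
side {'fx': 528.8352449208119, 'fy': 528.8352449208119, 'cx': 321.5228447915295, 'cy': 242.41901747420349, 'k1': -0.0877717374397965, 'position': array([ 34.55229197, 735.5319033 , 603.47869559]), 'orientation': array([ 0.15065946, -0.24663703,  0.82796926, -0.48056093])}
```

View pics/top0.png

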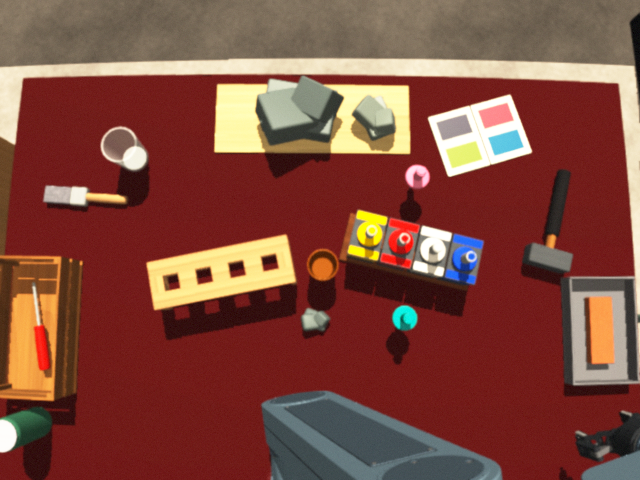

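View pics/side0.png

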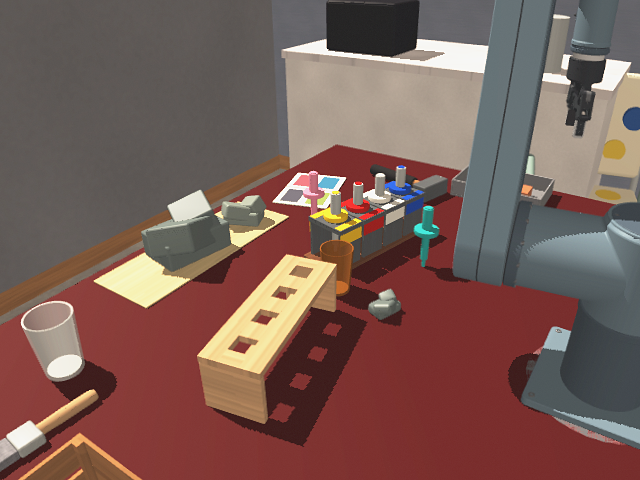

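The row, left to right (top view), is yellow (370,233), red (402,241), white (433,249), blue (465,258). The pink (417,177) and turquoise (404,318) ones stand outside the holders, so they are decoys. The rack holes are at (171,282), (204,275), (237,268) and (269,262).

```bash
cat > h.py <<'E'
import numpy as np, cv2
from bench import status, eyes
from scipy.spatial.transform import Rotation as R
def rot(q): return R.from_quat([q[1],q[2],q[3],q[0]])
def cloud(cm,px,depth=None,z=None):
    """px Nx2 (col,row); depth along axis, or plane height z"""
    px=np.atleast_2d(np.asarray(px,float))
    K=np.array([[cm['fx'],0,cm['cx']],[0,cm['fy'],cm['cy']],[0,0,1]])
    n=cv2.undistortPoints(px[:,None],K,np.array([cm['k1'],0,0,0,0]))[:,0]
    v=rot(cm['orientation']).apply(np.c_[n,np.ones(len(n))])
    if z is not None: depth=(z-cm['position'][2])/v[:,2]
    return cm['position']+v*np.asarray(depth)[:,None]
E
python3 - <<'E'
from h import *
p,d=eyes.capture("top"); cm=eyes.camera_model("top")
np.savez("top0.npz",p=p,d=d)
big=cv2.resize(p[190:340,130:500,::-1],None,fx=2.1,fy=2.1,interpolation=cv2.INTER_CUBIC); cv2.imwrite("pics/crop0.png",big)
for q in ["chisel_yellow","chisel_red","chisel_white","chisel_blue","holder_yellow","holder_red","holder_white","holder_blue","carry_rack","tumbler"]:
    for r in eyes.cut_out("top",q)[:2]:
        m=r["region"]&(d>0); v,u=np.nonzero(m)
        if len(u)==0: print(q,'none');continue
        W=cloud(cm,np.c_[u,v],d[v,u])
        s=f"{q} {r['score']:.2f} pt {np.round(r['point'])} n{len(u)} mean {W.mean(0).round(1)} zmax {np.percentile(W[:,2],98):.0f}"
        if 'chisel' in q:
            t=W[W[:,2]>W[:,2].max()-6]; g=W[(W[:,2]>106)&(W[:,2]<118)]
            s+=f" topmean {t.mean(0).round(1)} n{len(t)} guardcirc {cv2.minEnclosingCircle(g[:,:2].astype(np.float32)) if len(g) else ''}"
        print(s)
# board outline at z~100
v,u=np.mgrid[220:330,130:310]; u=u.ravel();v=v.ravel()
W=cloud(cm,np.c_[u,v],d[v,u]); b=(W[:,2]>94)&(W[:,2]<106)
im=np.zeros((480,640),np.uint8); im[v[b],u[b]]=255
cs,hi=cv2.findContours(im,cv2.RETR_CCOMP,cv2.CHAIN_APPROX_NONE)
for c,h in zip(cs,hi[0]):
    if cv2.contourArea(c)>40:
        W2=cloud(cm,c[:,0].astype(float),z=100); print("cont",h[3],cv2.minAreaRect(W2[:,:2].astype(np.float32)), W2[:,:2].mean(0))
E
```

```text
chisel_yellow 0.69 pt [233. 369.] n485 mean [ 560.9 -102.8  121.1] zmax 160 topmean [ 562.6 -104.4  158.2] n82 guardcirc ((562.9705810546875, -104.09295654296875), 25.98128318786621)
chisel_red 0.71 pt [178. 418.] n458 mean [ 688.6 -208.9  100.8] zmax 140 topmean [ 691.7 -212.2  139.2] n53 guardcirc ((689.2335205078125, -209.7701416015625), 9.978385925292969)
chisel_red 0.57 pt [240. 399.] n440 mean [ 546.3 -167.8  121.9] zmax 161 topmean [ 547.6 -170.   159.4] n59 guardcirc ((547.633544921875, -170.42962646484375), 25.456998825073242)
chisel_white 0.64 pt [247. 432.] n497 mean [ 530.5 -234.5  122.2] zmax 161 topmean [ 531.1 -237.7  159.1] n74 guardcirc ((531.1702880859375, -237.14584350585938), 26.071449279785156)
chisel_blue 0.87 pt [257. 463.] n481 mean [ 512.  -299.4  123.6] zmax 162 topmean [ 513.3 -303.6  160.5] n48 guardcirc ((512.811767578125, -302.9184265136719), 26.44048309326172)
holder_yellow 0.63 pt [242. 359.] n1052 mean [557.6 -98.   92. ] zmax 105
holder_red 0.64 pt [250. 396.] n1123 mean [ 542.  -167.7   91.9] zmax 108
holder_white 0.63 pt [260. 426.] n1046 mean [ 52
[... 229 characters left out ...]
6] zmax 97
cont -1 ((482.2892761230469, 206.63674926757812), (101.34098815917969, 300.3981018066406), 12.074488639831543) [481.92252212 206.85058859]
cont 4 ((460.2779235839844, 308.5494079589844), (38.305843353271484, 36.982940673828125), 12.685684204101562) [460.45426968 307.67084227]
cont 4 ((475.2514953613281, 239.59393310546875), (37.14220428466797, 37.577980041503906), 12.159175872802734) [474.89835008 238.97328304]
cont 4 ((490.0513610839844, 171.40158081054688), (37.82937240600586, 35.70057678222656), 11.888586044311523) [490.10289304 171.27177393]
cont 4 ((504.48028564453125, 103.75502014160156), (37.42289352416992, 37.72890090942383), 11.849580764770508) [504.43092815 103.62950663]
```

View pics/crop0.png

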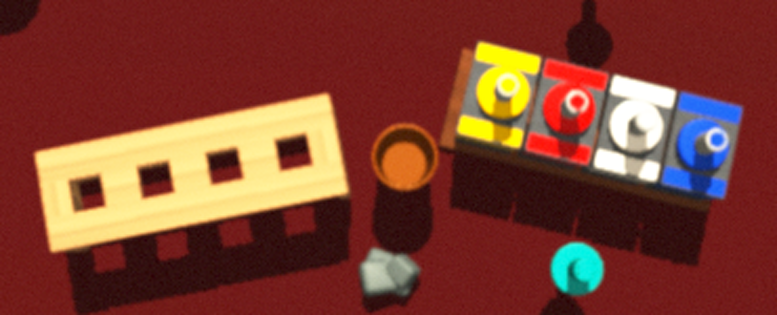

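Yellow (562.8,−104.2), red (547.6,−170.2), white (531.1,−237.4) and blue (513,−303.3) all sit in striped holders; the network's 0.71 "red" at pixel (418,178) is the pink decoy. The crop confirms this. Now I approach above yellow and turn the jaws to world x (across the row).

```bash
cat > go.py <<'E'
from h import *
import sys
# usage: go.py x y z : prints tool-frame shift from measured pose & yaw to bring tool x to world angle 0
s=status.get_state(); r=rot(s['eef_rot']); t=np.array([float(a) for a in sys.argv[1:4]])
X=r.apply([1,0,0]); print("t %.1f"%s['time_s'],"pos",s['tool_pos'].round(1),"tool x ang %.1f"%np.degrees(np.arctan2(X[1],X[0])),"tilt %.2f"%np.degrees(np.arccos(-r.apply([0,0,1])[2])))
print("dp mm",r.inv().apply(t-s['tool_pos']).round(1),"yaw",np.degrees(np.arctan2(X[1],X[0])).round(1))
print("F",s['force'].round(1),"grip",round(s['grip_width'],1), "q",s['qpos'].round(2))
E
python3 go.py 562.8 -104.2 230
```

```text
t 0.7 pos [ 193.1 -515.   231.3] tool x ang -69.4 tilt 0.00
dp mm [-254.8 -490.4    1.3] yaw -69.4
F [0.7 0.3 0.7] grip 85.5 q [-1.41  0.26  1.53 -0.    1.35 -0.2 ]
```

```bash
python3 -m creep '[{"dp":[-0.01,-0.02,0],"yaw":-4},{"dp":[-0.255,-0.490,0],"yaw":-69.4},{"dp":[-0.255,-0.490,0],"yaw":-69.4},{"dp":[-0.255,-0.490,0],"yaw":-69.4},{"dp":[-0.255,-0.490,0],"yaw":-69.4},{"dp":[-0.255,-0.490,0],"yaw":-69.4},{"dp":[-0.255,-0.490,0],"yaw":-69.4},{"dp":[-0.255,-0.490,0],"yaw":-69.4}]' 0 60; python3 go.py 562.8 -104.2 230
```

```text
time_s: 1.45
tool_pos: [443.3, -236.5, 231.7]
eef_rot: [0.0, 0.999, -0.043, 0.0]
force: [0.6, -0.6, 1.0]
grip_width: 85.6
t 1.4 pos [ 443.3 -236.5  231.7] tool x ang -4.9 tilt 0.05
dp mm [ 107.7 -142.1    1.6] yaw -4.9
F [ 0.6 -0.6  1. ] grip 85.6 q [-0.71  0.17  1.65 -0.    1.32 -0.63]
```

```bash
python3 -m creep '[{"dp":[0.107,-0.142,0],"yaw":-4.9},{"dp":[0.107,-0.142,0],"yaw":-4.9},{"dp":[0.107,-0.142,0],"yaw":-4.9},{"dp":[0.107,-0.142,0],"yaw":-4.9},{"dp":[0.107,-0.142,0],"yaw":-4.9},{"dp":[0.107,-0.142,0],"yaw":-4.9}]'; python3 go.py 562.8 -104.2 230; python3 - <<'E'
from h import *
p,d=eyes.capture("wrist"); cm=eyes.camera_model("wrist"); cv2.imwrite("pics/w1.png",p[:,:,::-1])
print(cm)
np.savez("w1.npz",p=p,d=d)
E
```

```text
time_s: 2.05
tool_pos: [561.8, -106.1, 231.0]
eef_rot: [0.0, 1.0, -0.002, -0.0]
force: [-1.1, -0.5, 0.1]
grip_width: 85.4
t 2.0 pos [ 561.8 -106.1  231. ] tool x ang -0.3 tilt 0.05
dp mm [ 1.  -1.9  1. ] yaw -0.3
F [-1.1 -0.5  0.1] grip 85.4 q [-0.38  0.3   1.48 -0.    1.36 -0.38]
{'fx': 429.8437329453624, 'fy': 429.8437329453624, 'cx': 316.01770093983816, 'cy': 246.58051330087264, 'k1': -0.042731107700527605, 'position': array([562.04374303, -26.80363874, 374.39962597]), 'orientation': array([ 1.59187564e-01,  9.87243621e-01, -2.98447292e-03, -6.66826909e-04])}
```

View pics/w1.png

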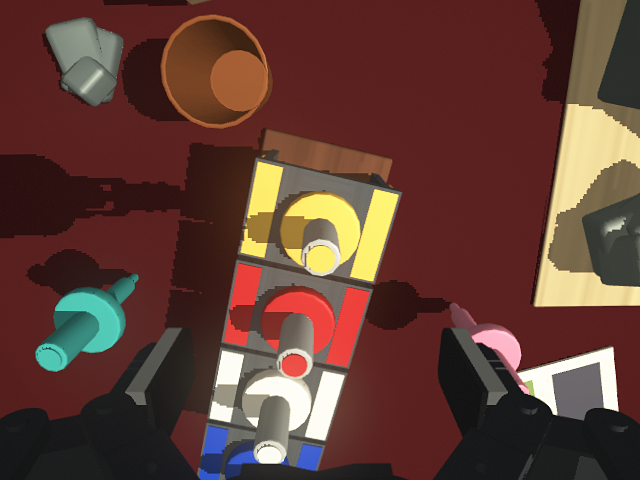

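The wrist view shows yellow under the jaws (shank top (322,257)), then red (294,363) and white (270,452) nearer the gripper, all in matching holders, with turquoise at left and pink at right outside the row. I check the positions with depth.

```bash
python3 - <<'E'
from h import *
z=np.load("w1.npz"); d=z['d']; cm=eyes.camera_model("wrist")
v,u=np.mgrid[120:480,200:400]; u=u.ravel();v=v.ravel(); ok=d[v,u]>0; u=u[ok];v=v[ok]
W=cloud(cm,np.c_[u,v],d[v,u]); 
t=W[(W[:,2]>154)&(W[:,2]<164)]
for n,c in dict(y=(562.8,-104.2),r=(547.6,-170.2),w=(531.1,-237.4)).items():
    k=t[np.hypot(t[:,0]-c[0],t[:,1]-c[1])<18]
    if len(k): print(n,cv2.minEnclosingCircle(k[:,:2].astype(np.float32)),k.mean(0).round(1),len(k))
E
```

```text
y ((564.118896484375, -104.28246307373047), 10.844865798950195) [ 564.1 -103.1  159.2] 1241
r ((548.24853515625, -170.2521209716797), 11.338350296020508) [ 548.7 -168.3  159.1] 1025
w ((530.9613037109375, -235.78280639648438), 11.604477882385254) [ 531.3 -233.6  158.9] 819
```

```bash
python3 -m creep '[{"dp":[0.0015,-0.002,0.03],"yaw":0},{"dp":[0.0015,-0.002,0.07],"yaw":0},{"dp":[0.0015,-0.002,0.1],"yaw":0},{"dp":[0.0015,-0.002,0.108],"yaw":0},{"dp":[0.0015,-0.002,0.108],"yaw":0}]'; python3 go.py 563.5 -104.1 122
```

```text
time_s: 2.6
tool_pos: [562.1, -105.5, 122.6]
eef_rot: [-0.0, 1.0, -0.004, -0.001]
force: [0.5, -1.2, 1.0]
grip_width: 85.5
t 2.6 pos [ 562.1 -105.5  122.6] tool x ang -0.5 tilt 0.15
dp mm [ 1.4 -1.4  0.5] yaw -0.5
F [ 0.5 -1.2  1. ] grip 85.5 q [-0.38  0.39  1.63 -0.    1.13 -0.37]
```

```bash
python3 -m creep '[{"dp":[0.001,-0.001,0],"yaw":0},{"dp":[0.001,-0.001,0],"yaw":0},{"dp":[0.001,-0.001,0],"yaw":0},{"dp":[0.001,-0.001,0],"yaw":0},{"dp":[0.001,-0.001,0],"yaw":0},{"dp":[0.001,-0.001,0],"yaw":0},{"dp":[0.001,-0.001,0],"yaw":0},{"dp":[0.001,-0.001,0],"yaw":0}]' 255 60; python3 go.py 563.5 -104.1 122
```

```text
time_s: 3.4
tool_pos: [564.5, -103.7, 124.2]
eef_rot: [0.0, 1.0, -0.003, 0.0]
force: [-1.5, 0.6, 5.4]
grip_width: 20.6
t 3.4 pos [ 564.5 -103.7  124.2] tool x ang -0.4 tilt 0.06
dp mm [-1.   0.4  2.2] yaw -0.4
F [-1.5  0.6  5.4] grip 20.6 q [-0.38  0.39  1.62 -0.    1.13 -0.37]
```

```bash
python3 -m creep '[{"dp":[0,0,-0.01],"yaw":0},{"dp":[0,0,-0.04],"yaw":0},{"dp":[0,0,-0.08],"yaw":0},{"dp":[0,0,-0.12],"yaw":0},{"dp":[0,0,-0.14],"yaw":0},{"dp":[0,0,-0.14],"yaw":0},{"dp":[0,0,-0.14],"yaw":0}]'; python3 go.py 504.3 104 264; python3 - <<'E'
from h import *
p,d=eyes.capture("side"); cv2.imwrite("pics/s1.png",p[:,:,::-1])
E
```

```text
time_s: 4.1
tool_pos: [563.9, -103.4, 262.7]
eef_rot: [-0.0, 1.0, -0.003, -0.0]
force: [0.1, 0.5, -3.1]
grip_width: 20.5
t 4.1 pos [ 563.9 -103.4  262.7] tool x ang -0.4 tilt 0.04
dp mm [ -61.  -207.    -1.2] yaw -0.4
F [ 0.1  0.5 -3.1] grip 20.5 q [-0.38  0.28  1.43  0.    1.43 -0.37]
```

View pics/s1.png

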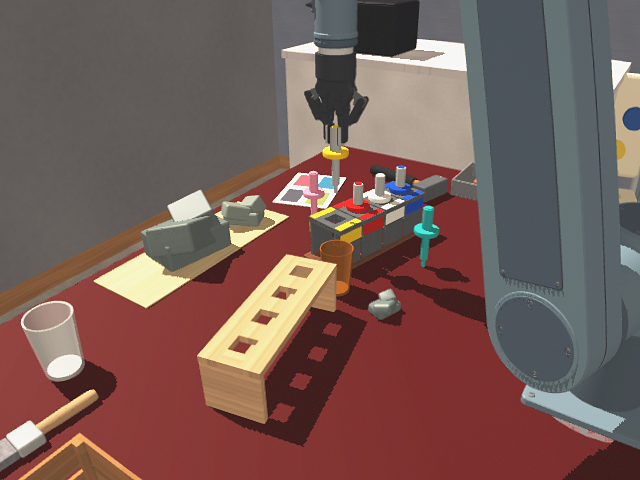

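The yellow chisel is held upright at about (335,150). I carry it to the rightmost hole.

```bash
python3 -m creep '[{"dp":[-0.005,-0.017,0],"yaw":0},{"dp":[-0.015,-0.05,0],"yaw":0},{"dp":[-0.027,-0.09,0],"yaw":0},{"dp":[-0.039,-0.13,0],"yaw":0},{"dp":[-0.05,-0.17,0],"yaw":0},{"dp":[-0.057,-0.195,0],"yaw":0},{"dp":[-0.0605,-0.207,0],"yaw":0},{"dp":[-0.0605,-0.207,0],"yaw":0}]'; python3 -m creep '[{"dp":[0,0,0],"yaw":0},{"dp":[0,0,0],"yaw":0},{"dp":[0,0,0],"yaw":0}]';python3 go.py 504.3 104 264
```

```text
time_s: 4.95
tool_pos: [503.9, 105.5, 262.3]
eef_rot: [-0.0, 1.0, -0.002, -0.001]
force: [0.5, -0.3, -1.4]
grip_width: 20.6
time_s: 5.25
tool_pos: [505.6, 102.6, 263.1]
eef_rot: [0.0, 1.0, -0.004, -0.0]
force: [0.6, -0.0, -1.7]
grip_width: 20.4
t 5.2 pos [505.6 102.6 263.1] tool x ang -0.5 tilt 0.03
dp mm [-1.3 -1.4 -0.9] yaw -0.5
F [ 0.6 -0.  -1.7] grip 20.4 q [-0.02  0.18  1.56 -0.    1.4  -0.01]
```

```bash
python3 -m creep '[{"dp":[-0.001,-0.001,0.015],"yaw":0},{"dp":[-0.001,-0.001,0.045],"yaw":0},{"dp":[-0.001,-0.001,0.08],"yaw":0},{"dp":[-0.001,-0.001,0.11],"yaw":0},{"dp":[-0.001,-0.001,0.13],"yaw":0},{"dp":[-0.001,-0.001,0.136],"yaw":0},{"dp":[-0.001,-0.001,0.138],"yaw":0},{"dp":[-0.001,-0.001,0.138],"yaw":0}]'; python3 go.py 504.3 104 124; python3 - <<'E'
from h import *
p,d=eyes.capture("side"); cv2.imwrite("pics/s2.png",cv2.resize(p[180:420,180:420,::-1],None,fx=2.4,fy=2.4))
E
```

```text
time_s: 6.05
tool_pos: [505.0, 104.5, 126.1]
eef_rot: [0.0, 1.0, -0.004, 0.001]
force: [0.6, -0.1, -1.8]
grip_width: 20.8
t 6.0 pos [505.  104.5 126.1] tool x ang -0.4 tilt 0.08
dp mm [-0.7  0.5  2.1] yaw -0.4
F [ 0.6 -0.1 -1.8] grip 20.8 q [-0.01  0.29  1.76 -0.    1.08 -0.01]
```

View pics/s2.png

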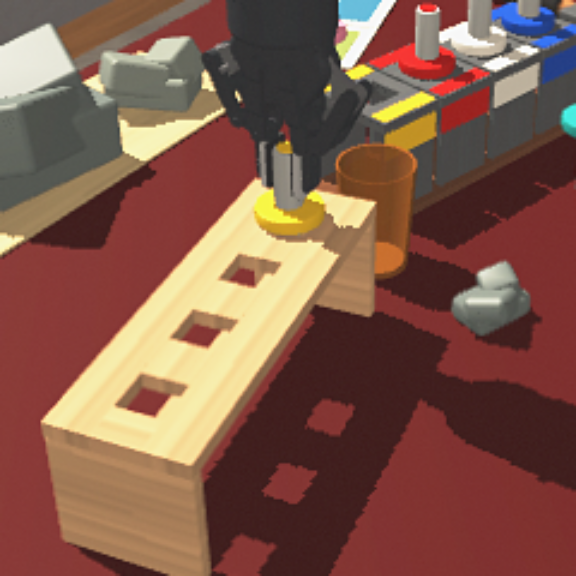

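Yellow is in the rightmost hole, with its guard about 1–2 mm above the board. I lower a touch, open and rise.

```bash
python3 -m creep '[{"dp":[0,0,0.001],"yaw":0},{"dp":[0,0,0.002],"yaw":0},{"dp":[0,0,0.002],"yaw":0}]'; python3 -m creep '[{"dp":[0,0,0],"yaw":0},{"dp":[0,0,0],"yaw":0},{"dp":[0,0,0],"yaw":0},{"dp":[0,0,0],"yaw":0},{"dp":[0,0,0],"yaw":0},{"dp":[0,0,0],"yaw":0}]' 0; python3 -m creep '[{"dp":[0,0,-0.01],"yaw":0},{"dp":[0,0,-0.04],"yaw":0},{"dp":[0,0,-0.08],"yaw":0},{"dp":[0,0,-0.1],"yaw":0},{"dp":[0,0,-0.1],"yaw":0}]'; python3 go.py 547.9 -170.2 228
```

```text
time_s: 6.4
tool_pos: [504.8, 104.8, 124.2]
eef_rot: [0.0, 1.0, -0.003, 0.001]
force: [-1.5, -0.1, 1.9]
grip_width: 20.7
time_s: 7.0
tool_pos: [504.2, 104.8, 123.3]
eef_rot: [-0.0, 1.0, -0.003, -0.0]
force: [0.2, 0.1, 0.6]
grip_width: 85.4
time_s: 7.5
tool_pos: [506.4, 104.9, 227.6]
eef_rot: [0.0, 1.0, -0.003, 0.004]
force: [0.5, 0.4, -0.4]
grip_width: 85.4
t 7.5 pos [506.4 104.9 227.6] tool x ang -0.4 tilt 0.46
dp mm [ 43.3 274.8  -0. ] yaw -0.4
F [ 0.5  0.4 -0.4] grip 85.4 q [-0.01  0.2   1.62  0.    1.31 -0.01]
```

Now to red.

```bash
python3 -m creep '[{"dp":[0.003,0.02,0],"yaw":0},{"dp":[0.010,0.065,0],"yaw":0},{"dp":[0.018,0.115,0],"yaw":0},{"dp":[0.026,0.165,0],"yaw":0},{"dp":[0.034,0.215,0],"yaw":0},{"dp":[0.040,0.255,0],"yaw":0},{"dp":[0.043,0.275,0],"yaw":0},{"dp":[0.043,0.275,0],"yaw":0}]';  python3 -m creep '[{"dp":[0,0,0],"yaw":0},{"dp":[0,0,0],"yaw":0},{"dp":[0,0,0],"yaw":0}]'; python3 go.py 547.9 -170.2 123; python3 - <<'E'
from h import *
s=status.get_state()
p,d=eyes.capture("top"); cv2.imwrite("pics/t2.png",p[180:340,130:500,::-1].repeat(2,0).repeat(2,1))
E
```

```text
time_s: 8.3
tool_pos: [545.1, -173.0, 222.2]
eef_rot: [-0.0, 1.0, -0.005, -0.001]
force: [0.5, 0.3, -0.4]
grip_width: 85.2
time_s: 8.6
tool_pos: [545.3, -168.7, 223.4]
eef_rot: [-0.0, 1.0, -0.002, -0.0]
force: [0.1, -0.3, -0.1]
grip_width: 85.4
t 8.6 pos [ 545.3 -168.7  223.4] tool x ang -0.3 tilt 0.03
dp mm [  2.7   1.5 100.4] yaw -0.3
F [ 0.1 -0.3 -0.1] grip 85.4 q [-0.5   0.3   1.5   0.    1.34 -0.49]
```

View pics/t2.png

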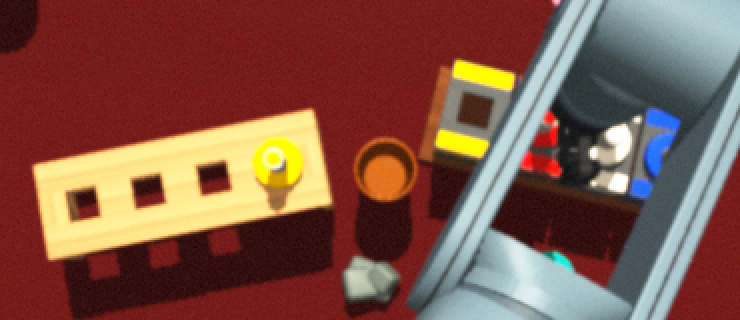

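Yellow hangs in the right hole (crop (277,162)) and the jaws are over red. Next I lower and grip.

```bash
python3 -m creep '[{"dp":[0.0025,0.001,0.03],"yaw":0},{"dp":[0.0025,0.001,0.07],"yaw":0},{"dp":[0.0025,0.001,0.092],"yaw":0},{"dp":[0.0025,0.001,0.1],"yaw":0},{"dp":[0.0025,0.001,0.1],"yaw":0}]'; python3 go.py 547.9 -170.2 123;  python3 -m creep '[{"dp":[0,0,0],"yaw":0},{"dp":[0,0,0],"yaw":0},{"dp":[0,0,0],"yaw":0},{"dp":[0,0,0],"yaw":0},{"dp":[0,0,0],"yaw":0},{"dp":[0,0,0],"yaw":0},{"dp":[0,0,0],"yaw":0},{"dp":[0,0,0],"yaw":0}]' 255 60; python3 go.py 489.6 172.4 123
```

```text
time_s: 9.15
tool_pos: [547.4, -170.5, 122.6]
eef_rot: [-0.001, 1.0, -0.003, -0.001]
force: [0.3, 0.4, 0.2]
grip_width: 85.2
t 9.2 pos [ 547.4 -170.5  122.6] tool x ang -0.3 tilt 0.12
dp mm [ 0.5 -0.3 -0.4] yaw -0.3
F [0.3 0.4 0.2] grip 85.2 q [-0.5   0.39  1.62  0.    1.13 -0.49]
time_s: 9.95
tool_pos: [548.4, -171.7, 124.2]
eef_rot: [0.0, 1.0, -0.003, 0.001]
force: [0.7, 0.3, 5.5]
grip_width: 20.5
t 9.9 pos [ 548.4 -171.7  124.2] tool x ang -0.4 tilt 0.09
dp mm [ -61.1 -343.7    0.9] yaw -0.4
F [0.7 0.3 5.5] grip 20.5 q [-0.5   0.39  1.62  0.    1.13 -0.49]
```

```bash
python3 -m creep '[{"dp":[0,0,-0.01],"yaw":0},{"dp":[0,0,-0.04],"yaw":0},{"dp":[0,0,-0.08],"yaw":0},{"dp":[0,0,-0.12],"yaw":0},{"dp":[0,0,-0.155],"yaw":0},{"dp":[0,0,-0.175],"yaw":0},{"dp":[0,0,-0.175],"yaw":0}]'; python3 go.py 489.6 172.4 298
```

```text
time_s: 10.65
tool_pos: [548.9, -172.1, 301.9]
eef_rot: [0.002, 1.0, -0.003, 0.003]
force: [1.1, 0.9, -1.6]
grip_width: 20.3
t 10.7 pos [ 548.9 -172.1  301.9] tool x ang -0.4 tilt 0.35
dp mm [ -61.6 -344.1    2.5] yaw -0.4
F [ 1.1  0.9 -1.6] grip 20.3 q [-0.5   0.26  1.36 -0.    1.51 -0.49]
```

```bash
python3 -m creep '[{"dp":[-0.003,-0.017,0],"yaw":0},{"dp":[-0.010,-0.055,0],"yaw":0},{"dp":[-0.018,-0.1,0],"yaw":0},{"dp":[-0.026,-0.145,0],"yaw":0},{"dp":[-0.034,-0.19,0],"yaw":0},{"dp":[-0.042,-0.235,0],"yaw":0},{"dp":[-0.050,-0.28,0],"yaw":0},{"dp":[-0.056,-0.315,0],"yaw":0}]'; python3 go.py 489.6 172.4 298
```

```text
time_s: 11.45
tool_pos: [491.2, 146.9, 296.1]
eef_rot: [-0.0, 1.0, -0.003, -0.002]
force: [0.7, -0.3, -1.7]
grip_width: 20.4
t 11.4 pos [491.2 146.9 296.1] tool x ang -0.3 tilt 0.27
dp mm [ -1.8 -25.5  -1.9] yaw -0.3
F [ 0.7 -0.3 -1.7] grip 20.4 q [0.07 0.16 1.51 0.   1.48 0.08]
```

```bash
python3 -m creep '[{"dp":[-0.003,-0.015,0],"yaw":0},{"dp":[-0.004,-0.025,0],"yaw":0},{"dp":[-0.004,-0.0265,0],"yaw":0},{"dp":[-0.004,-0.0265,0],"yaw":0},{"dp":[-0.004,-0.0265,0],"yaw":0},{"dp":[-0.004,-0.0265,0],"yaw":0}]'; python3 go.py 489.6 172.4 298
```

```text
time_s: 12.05
tool_pos: [490.4, 169.4, 298.1]
eef_rot: [0.0, 1.0, -0.004, -0.0]
force: [-0.4, 0.6, -2.3]
grip_width: 20.7
t 12.1 pos [490.4 169.4 298.1] tool x ang -0.5 tilt 0.02
dp mm [-0.8 -3.   0.1] yaw -0.5
F [-0.4  0.6 -2.3] grip 20.7 q [ 0.12  0.17  1.49 -0.    1.49  0.13]
```

```bash
python3 -m creep '[{"dp":[-0.001,-0.003,0.015],"yaw":0},{"dp":[-0.001,-0.003,0.05],"yaw":0},{"dp":[-0.001,-0.003,0.09],"yaw":0},{"dp":[-0.001,-0.003,0.13],"yaw":0},{"dp":[-0.001,-0.003,0.16],"yaw":0},{"dp":[-0.001,-0.003,0.17],"yaw":0},{"dp":[-0.001,-0.003,0.173],"yaw":0},{"dp":[-0.001,-0.003,0.173],"yaw":0}]'; python3 go.py 489.6 172.4 124; python3 - <<'E'
from h import *
p,d=eyes.capture("side"); cv2.imwrite("pics/s3.png",cv2.resize(p[180:420,180:420,::-1],None,fx=2.4,fy=2.4))
E
```

```text
time_s: 12.85
tool_pos: [490.2, 173.2, 126.3]
eef_rot: [-0.0, 1.0, -0.004, 0.001]
force: [-0.2, -0.7, -1.7]
grip_width: 20.6
t 12.8 pos [490.2 173.2 126.3] tool x ang -0.4 tilt 0.10
dp mm [-0.6  0.8  2.3] yaw -0.4
F [-0.2 -0.7 -1.7] grip 20.6 q [ 0.12  0.3   1.75 -0.    1.08  0.13]
```

View pics/s3.png

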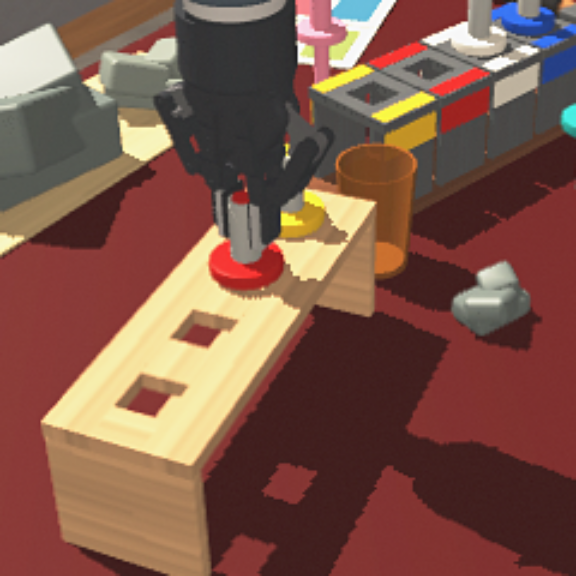

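Red is in the second hole from the right, just above the board. I lower, open and rise.

```bash
python3 -m creep '[{"dp":[0,0,0.001],"yaw":0},{"dp":[0,0,0.002],"yaw":0},{"dp":[0,0,0.002],"yaw":0}]'; python3 -m creep '[{"dp":[0,0,0],"yaw":0},{"dp":[0,0,0],"yaw":0},{"dp":[0,0,0],"yaw":0},{"dp":[0,0,0],"yaw":0},{"dp":[0,0,0],"yaw":0},{"dp":[0,0,0],"yaw":0}]' 0; python3 -m creep '[{"dp":[0,0,-0.01],"yaw":0},{"dp":[0,0,-0.04],"yaw":0},{"dp":[0,0,-0.08],"yaw":0},{"dp":[0,0,-0.1],"yaw":0},{"dp":[0,0,-0.1],"yaw":0}]'; python3 go.py 531.1 -237 228
```

```text
time_s: 13.2
tool_pos: [489.8, 173.5, 124.2]
eef_rot: [-0.0, 1.0, -0.003, 0.001]
force: [0.6, 0.0, 0.4]
grip_width: 20.5
time_s: 13.8
tool_pos: [489.1, 173.4, 123.3]
eef_rot: [0.0, 1.0, -0.003, -0.0]
force: [0.5, -0.2, -0.3]
grip_width: 85.6
time_s: 14.3
tool_pos: [491.4, 173.8, 227.7]
eef_rot: [-0.001, 1.0, -0.003, 0.004]
force: [-0.1, -0.3, -0.7]
grip_width: 85.2
t 14.3 pos [491.4 173.8 227.7] tool x ang -0.4 tilt 0.46
dp mm [ 4.250e+01  4.105e+02 -4.000e-01] yaw -0.4
F [-0.1 -0.3 -0.7] grip 85.2 q [0.13 0.2  1.62 0.   1.31 0.13]
```

```bash
python3 -m creep '[{"dp":[0.003,0.02,0],"yaw":0},{"dp":[0.007,0.065,0],"yaw":0},{"dp":[0.012,0.115,0],"yaw":0},{"dp":[0.017,0.165,0],"yaw":0},{"dp":[0.022,0.215,0],"yaw":0},{"dp":[0.027,0.265,0],"yaw":0},{"dp":[0.032,0.315,0],"yaw":0},{"dp":[0.038,0.365,0],"yaw":0}]';  python3 -m creep '[{"dp":[0.003,0.03,0],"yaw":0},{"dp":[0.0055,0.046,0],"yaw":0},{"dp":[0.0055,0.046,0],"yaw":0},{"dp":[0.0055,0.046,0],"yaw":0},{"dp":[0.0055,0.046,0],"yaw":0}]'; python3 go.py 531.1 -237 123; python3 - <<'E'
from h import *
p,d=eyes.capture("wrist"); cm=eyes.camera_model("wrist"); cv2.imwrite("pics/w2.png",p[:,:,::-1])
v,u=np.mgrid[120:480,150:450]; u=u.ravel();v=v.ravel(); ok=d[v,u]>0; u=u[ok];v=v[ok]
W=cloud(cm,np.c_[u,v],d[v,u]); t=W[(W[:,2]>154)&(W[:,2]<164)]
for n,c in dict(w=(531.1,-237.4),b=(513,-303.3)).items():
    k=t[np.hypot(t[:,0]-c[0],t[:,1]-c[1])<18]
    if len(k): print(n,cv2.minEnclosingCircle(k[:,:2].astype(np.float32)),k.mean(0).round(1),len(k))
E
```

```text
time_s: 15.1
tool_pos: [523.8, -192.0, 222.6]
eef_rot: [-0.0, 1.0, -0.003, -0.001]
force: [1.1, -0.2, 0.5]
grip_width: 85.3
time_s: 15.6
tool_pos: [529.6, -234.3, 223.2]
eef_rot: [-0.0, 1.0, -0.002, -0.0]
force: [-0.1, -0.1, 0.7]
grip_width: 85.3
t 15.6 pos [ 529.6 -234.3  223.2] tool x ang -0.3 tilt 0.06
dp mm [  1.5   2.8 100.2] yaw -0.3
F [-0.1 -0.1  0.7] grip 85.3 q [-0.61  0.32  1.48  0.    1.35 -0.6 ]
w ((531.69677734375, -235.96539306640625), 10.911952018737793) [ 531.7 -234.8  159.3] 1302
b ((513.2785034179688, -302.9346618652344), 11.253199577331543) [ 513.9 -301.1  159.1] 1036
```

View pics/w2.png

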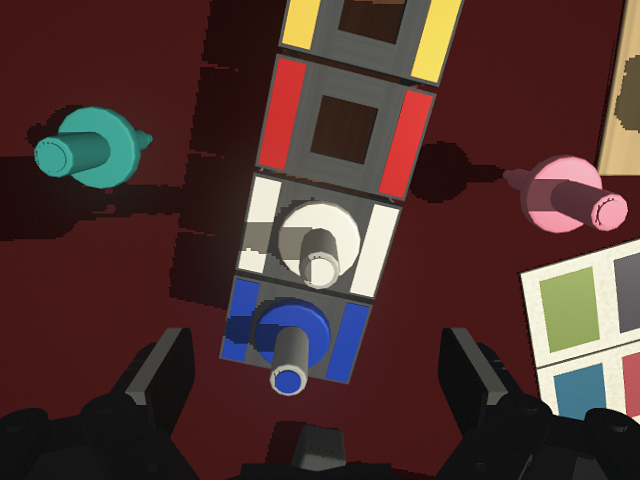

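White (320,270) and blue (289,380) are in their own holders, with the decoys clear of the jaws. Next I grip white.

```bash
python3 -m creep '[{"dp":[0.002,0.0015,0.03],"yaw":0},{"dp":[0.002,0.0015,0.07],"yaw":0},{"dp":[0.002,0.0015,0.092],"yaw":0},{"dp":[0.002,0.0015,0.1],"yaw":0},{"dp":[0.002,0.0015,0.1],"yaw":0}]'; python3 go.py 531.5 -236.3 123;  python3 -m creep '[{"dp":[0,0,0],"yaw":0},{"dp":[0,0,0],"yaw":0},{"dp":[0,0,0],"yaw":0},{"dp":[0,0,0],"yaw":0},{"dp":[0,0,0],"yaw":0},{"dp":[0,0,0],"yaw":0},{"dp":[0,0,0],"yaw":0},{"dp":[0,0,0],"yaw":0}]' 255 60; python3 -m creep '[{"dp":[0,0,-0.01],"yaw":0},{"dp":[0,0,-0.04],"yaw":0},{"dp":[0,0,-0.08],"yaw":0},{"dp":[0,0,-0.12],"yaw":0},{"dp":[0,0,-0.155],"yaw":0},{"dp":[0,0,-0.175],"yaw":0},{"dp":[0,0,-0.175],"yaw":0}]'; python3 go.py 475 240.9 299
```

```text
time_s: 16.15
tool_pos: [531.4, -236.5, 122.7]
eef_rot: [-0.001, 1.0, -0.003, -0.001]
force: [-0.5, -0.0, 0.4]
grip_width: 85.1
t 16.1 pos [ 531.4 -236.5  122.7] tool x ang -0.3 tilt 0.11
dp mm [ 0.1 -0.2 -0.3] yaw -0.3
F [-0.5 -0.   0.4] grip 85.1 q [-0.61  0.41  1.6   0.    1.13 -0.61]
time_s: 16.95
tool_pos: [531.9, -238.0, 124.1]
eef_rot: [0.0, 1.0, -0.003, 0.0]
force: [-2.5, 0.4, 4.9]
grip_width: 20.6
time_s: 17.65
tool_pos: [533.0, -238.6, 302.2]
eef_rot: [0.002, 1.0, -0.003, 0.003]
force: [-0.0, 0.7, -1.8]
grip_width: 20.2
t 17.6 pos [ 533.  -238.6  302.2] tool x ang -0.4 tilt 0.40
dp mm [ -61.2 -479.1    0.9] yaw -0.4
F [-0.   0.7 -1.8] grip 20.2 q [-0.61  0.28  1.33  0.    1.52 -0.61]
```

```bash
python3 -m creep '[{"dp":[-0.003,-0.017,0],"yaw":0},{"dp":[-0.007,-0.055,0],"yaw":0},{"dp":[-0.013,-0.1,0],"yaw":0},{"dp":[-0.019,-0.145,0],"yaw":0},{"dp":[-0.025,-0.19,0],"yaw":0},{"dp":[-0.031,-0.235,0],"yaw":0},{"dp":[-0.037,-0.28,0],"yaw":0},{"dp":[-0.043,-0.325,0],"yaw":0}]'; python3 go.py 475 240.9 299
```

```text
time_s: 18.45
tool_pos: [488.6, 89.9, 296.1]
eef_rot: [-0.0, 1.0, -0.003, -0.002]
force: [0.9, 0.7, -1.4]
grip_width: 20.5
t 18.4 pos [488.6  89.9 296.1] tool x ang -0.4 tilt 0.23
dp mm [ -14.6 -150.9   -2.7] yaw -0.4
F [ 0.9  0.7 -1.4] grip 20.5 q [-0.04  0.13  1.54  0.    1.48 -0.04]
```

```bash
python3 -m creep '[{"dp":[-0.005,-0.04,0],"yaw":0},{"dp":[-0.009,-0.08,0],"yaw":0},{"dp":[-0.012,-0.115,0],"yaw":0},{"dp":[-0.015,-0.142,0],"yaw":0},{"dp":[-0.016,-0.152,0],"yaw":0},{"dp":[-0.016,-0.152,0],"yaw":0},{"dp":[-0.016,-0.152,0],"yaw":0},{"dp":[-0.016,-0.152,0],"yaw":0}]'; python3 go.py 475 240.9 299
```

```text
time_s: 19.25
tool_pos: [475.9, 238.4, 297.9]
eef_rot: [0.0, 1.0, -0.004, -0.0]
force: [0.1, 0.3, -1.1]
grip_width: 20.4
t 19.2 pos [475.9 238.4 297.9] tool x ang -0.5 tilt 0.06
dp mm [-0.9 -2.5 -1.1] yaw -0.5
F [ 0.1  0.3 -1.1] grip 20.4 q [ 0.26  0.19  1.46 -0.    1.49  0.26]
```

```bash
python3 -m creep '[{"dp":[-0.001,-0.001,0.015],"yaw":0},{"dp":[-0.001,-0.001,0.05],"yaw":0},{"dp":[-0.001,-0.001,0.09],"yaw":0},{"dp":[-0.001,-0.001,0.13],"yaw":0},{"dp":[-0.001,-0.001,0.16],"yaw":0},{"dp":[-0.001,-0.001,0.17],"yaw":0},{"dp":[-0.001,-0.001,0.173],"yaw":0},{"dp":[-0.001,-0.001,0.173],"yaw":0}]'; python3 go.py 475 240.9 124; python3 - <<'E'
from h import *
p,d=eyes.capture("side"); cv2.imwrite("pics/s4.png",cv2.resize(p[180:420,180:420,::-1],None,fx=2.4,fy=2.4))
E
```

```text
time_s: 20.05
tool_pos: [476.0, 240.3, 126.4]
eef_rot: [-0.0, 1.0, -0.004, 0.001]
force: [0.4, 0.3, -1.7]
grip_width: 20.6
t 20.1 pos [476.  240.3 126.4] tool x ang -0.4 tilt 0.10
dp mm [-1.  -0.6  2.4] yaw -0.4
F [ 0.4  0.3 -1.7] grip 20.6 q [ 0.26  0.32  1.72 -0.    1.1   0.27]
```

View pics/s4.png

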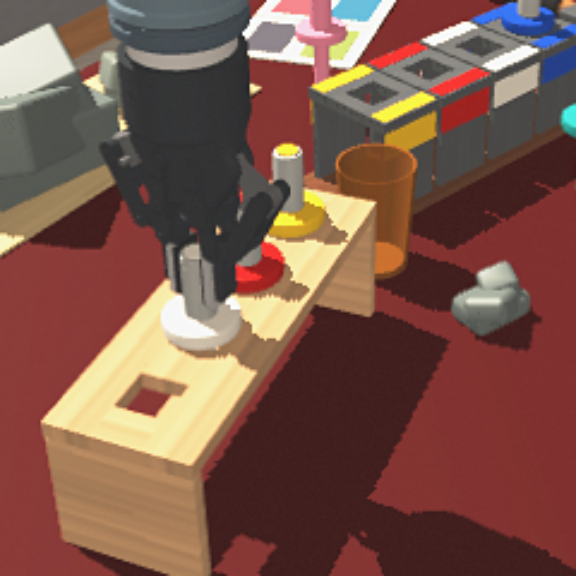

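White is in its hole. I release it and go for blue.

```bash
python3 -m creep '[{"dp":[0,0,0.001],"yaw":0},{"dp":[0,0,0.002],"yaw":0},{"dp":[0,0,0.002],"yaw":0}]'; python3 -m creep '[{"dp":[0,0,0],"yaw":0},{"dp":[0,0,0],"yaw":0},{"dp":[0,0,0],"yaw":0},{"dp":[0,0,0],"yaw":0},{"dp":[0,0,0],"yaw":0},{"dp":[0,0,0],"yaw":0}]' 0; python3 -m creep '[{"dp":[0,0,-0.01],"yaw":0},{"dp":[0,0,-0.04],"yaw":0},{"dp":[0,0,-0.08],"yaw":0},{"dp":[0,0,-0.1],"yaw":0},{"dp":[0,0,-0.1],"yaw":0}]'; python3 go.py 513.2 -303 228
```

```text
time_s: 20.4
tool_pos: [475.4, 240.8, 124.2]
eef_rot: [-0.0, 1.0, -0.003, 0.001]
force: [-0.1, -0.1, 0.4]
grip_width: 20.6
time_s: 21.0
tool_pos: [474.9, 240.6, 123.3]
eef_rot: [-0.0, 1.0, -0.003, -0.0]
force: [-0.3, 0.5, -0.4]
grip_width: 85.9
time_s: 21.5
tool_pos: [477.0, 241.2, 227.8]
eef_rot: [-0.001, 1.0, -0.003, 0.004]
force: [0.4, -0.0, 0.2]
grip_width: 85.7
t 21.5 pos [477.  241.2 227.8] tool x ang -0.4 tilt 0.46
dp mm [ 39.7 544.   -1.1] yaw -0.4
F [ 0.4 -0.   0.2] grip 85.7 q [0.26 0.23 1.58 0.   1.32 0.27]
```

```bash
python3 -m creep '[{"dp":[0.003,0.02,0],"yaw":0},{"dp":[0.006,0.065,0],"yaw":0},{"dp":[0.010,0.115,0],"yaw":0},{"dp":[0.013,0.165,0],"yaw":0},{"dp":[0.017,0.215,0],"yaw":0},{"dp":[0.020,0.265,0],"yaw":0},{"dp":[0.023,0.315,0],"yaw":0},{"dp":[0.027,0.365,0],"yaw":0}]'; python3 go.py 513.2 -303 228
```

```text
time_s: 22.3
tool_pos: [498.6, -125.6, 222.7]
eef_rot: [-0.0, 1.0, -0.003, -0.001]
force: [0.9, -0.0, 0.1]
grip_width: 85.8
t 22.3 pos [ 498.6 -125.6  222.7] tool x ang -0.4 tilt 0.07
dp mm [ 15.8 177.3  -5.4] yaw -0.4
F [ 0.9 -0.   0.1] grip 85.8 q [-0.46  0.2   1.63  0.    1.31 -0.46]
```

```bash
python3 -m creep '[{"dp":[0.004,0.048,0],"yaw":0},{"dp":[0.009,0.097,0],"yaw":0},{"dp":[0.012,0.14,0],"yaw":0},{"dp":[0.015,0.17,0],"yaw":0},{"dp":[0.017,0.180,0],"yaw":0},{"dp":[0.017,0.180,0],"yaw":0},{"dp":[0.017,0.180,0],"yaw":0},{"dp":[0.017,0.180,0],"yaw":0}]'; python3 go.py 513.3 -302.9 123; python3 - <<'E'
from h import *
p,d=eyes.capture("wrist"); cm=eyes.camera_model("wrist"); cv2.imwrite("pics/w3.png",p[:,:,::-1])
v,u=np.mgrid[120:480,150:450]; u=u.ravel();v=v.ravel(); ok=d[v,u]>0; u=u[ok];v=v[ok]
W=cloud(cm,np.c_[u,v],d[v,u]); t=W[(W[:,2]>154)&(W[:,2]<164)]
for n,c in dict(b=(513,-303.3)).items():
    k=t[np.hypot(t[:,0]-c[0],t[:,1]-c[1])<18]
    if len(k): print(n,cv2.minEnclosingCircle(k[:,:2].astype(np.float32)),k.mean(0).round(1),len(k))
E
```

```text
time_s: 23.1
tool_pos: [515.2, -302.1, 223.3]
eef_rot: [-0.0, 1.0, -0.003, -0.0]
force: [0.0, 0.2, 0.3]
grip_width: 85.3
t 23.1 pos [ 515.2 -302.1  223.3] tool x ang -0.3 tilt 0.05
dp mm [ -1.9   0.9 100.3] yaw -0.3
F [0.  0.2 0.3] grip 85.3 q [-0.72  0.35  1.43  0.    1.36 -0.71]
b ((513.6860961914062, -303.13104248046875), 10.914482116699219) [ 513.7 -302.   159.3] 1308
```

View pics/w3.png

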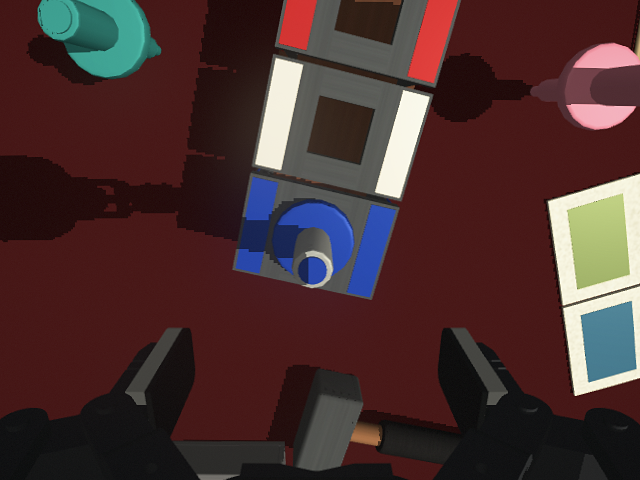

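Blue (314,268) is under the jaws and clear of the hammer. I grip and lift.

```bash
python3 -m creep '[{"dp":[-0.0015,0.001,0.03],"yaw":0},{"dp":[-0.0015,0.001,0.07],"yaw":0},{"dp":[-0.0015,0.001,0.092],"yaw":0},{"dp":[-0.0015,0.001,0.1],"yaw":0},{"dp":[-0.0015,0.001,0.1],"yaw":0}]'; python3 go.py 513.5 -303 123;  python3 -m creep '[{"dp":[0,0,0],"yaw":0},{"dp":[0,0,0],"yaw":0},{"dp":[0,0,0],"yaw":0},{"dp":[0,0,0],"yaw":0},{"dp":[0,0,0],"yaw":0},{"dp":[0,0,0],"yaw":0},{"dp":[0,0,0],"yaw":0},{"dp":[0,0,0],"yaw":0}]' 255 60; python3 -m creep '[{"dp":[0,0,-0.01],"yaw":0},{"dp":[0,0,-0.04],"yaw":0},{"dp":[0,0,-0.08],"yaw":0},{"dp":[0,0,-0.12],"yaw":0},{"dp":[0,0,-0.155],"yaw":0},{"dp":[0,0,-0.175],"yaw":0},{"dp":[0,0,-0.175],"yaw":0}]'; python3 go.py 460.3 308.8 299
```

```text
time_s: 23.65
tool_pos: [513.5, -303.7, 122.7]
eef_rot: [-0.001, 1.0, -0.003, -0.001]
force: [0.2, -0.0, 0.1]
grip_width: 85.1
t 23.6 pos [ 513.5 -303.7  122.7] tool x ang -0.3 tilt 0.11
dp mm [ 0.  -0.7 -0.3] yaw -0.3
F [ 0.2 -0.   0.1] grip 85.1 q [-0.72  0.43  1.56  0.    1.15 -0.72]
time_s: 24.45
tool_pos: [513.8, -305.2, 124.1]
eef_rot: [0.0, 1.0, -0.003, 0.0]
force: [-2.8, 0.1, 5.6]
grip_width: 20.4
time_s: 25.15
tool_pos: [514.9, -305.8, 302.1]
eef_rot: [0.002, 1.0, -0.003, 0.003]
force: [0.3, -1.0, -2.6]
grip_width: 20.8
t 25.1 pos [ 514.9 -305.8  302.1] tool x ang -0.4 tilt 0.39
dp mm [-5.860e+01 -6.142e+02  1.000e-01] yaw -0.4
F [ 0.3 -1.  -2.6] grip 20.8 q [-0.72  0.31  1.3   0.    1.53 -0.72]
```

```bash
python3 -m creep '[{"dp":[-0.002,-0.017,0],"yaw":0},{"dp":[-0.005,-0.055,0],"yaw":0},{"dp":[-0.009,-0.1,0],"yaw":0},{"dp":[-0.014,-0.145,0],"yaw":0},{"dp":[-0.018,-0.19,0],"yaw":0},{"dp":[-0.022,-0.235,0],"yaw":0},{"dp":[-0.027,-0.28,0],"yaw":0},{"dp":[-0.031,-0.325,0],"yaw":0}]'; python3 go.py 460.3 308.8 299
```

```text
time_s: 25.95
tool_pos: [482.7, 22.9, 296.1]
eef_rot: [-0.001, 1.0, -0.003, -0.002]
force: [1.1, -0.4, -1.9]
grip_width: 20.5
t 25.9 pos [482.7  22.9 296.1] tool x ang -0.4 tilt 0.24
dp mm [ -24.2 -285.7   -2.5] yaw -0.4
F [ 1.1 -0.4 -1.9] grip 20.5 q [-0.18  0.1   1.57  0.    1.47 -0.18]
```

```bash
python3 -m creep '[{"dp":[-0.004,-0.045,0],"yaw":0},{"dp":[-0.008,-0.09,0],"yaw":0},{"dp":[-0.012,-0.135,0],"yaw":0},{"dp":[-0.016,-0.18,0],"yaw":0},{"dp":[-0.020,-0.225,0],"yaw":0},{"dp":[-0.023,-0.26,0],"yaw":0},{"dp":[-0.0255,-0.282,0],"yaw":0},{"dp":[-0.0255,-0.288,0],"yaw":0}]'; python3 -m creep '[{"dp":[0,0,0],"yaw":0},{"dp":[0,0,0],"yaw":0},{"dp":[0,0,0],"yaw":0}]'; python3 go.py 460.3 308.8 299
```

```text
time_s: 26.75
tool_pos: [458.7, 310.9, 295.7]
eef_rot: [0.0, 1.0, -0.002, -0.002]
force: [-0.1, -0.4, -2.1]
grip_width: 20.9
time_s: 27.05
tool_pos: [461.3, 307.2, 298.0]
eef_rot: [0.0, 1.0, -0.004, -0.0]
force: [0.4, 0.7, -2.3]
grip_width: 20.5
t 27.1 pos [461.3 307.2 298. ] tool x ang -0.5 tilt 0.05
dp mm [-1.  -1.6 -1. ] yaw -0.5
F [ 0.4  0.7 -2.3] grip 20.5 q [ 0.39  0.23  1.41 -0.    1.5   0.39]
```

```bash
python3 -m creep '[{"dp":[-0.001,-0.001,0.015],"yaw":0},{"dp":[-0.001,-0.001,0.05],"yaw":0},{"dp":[-0.001,-0.001,0.09],"yaw":0},{"dp":[-0.001,-0.001,0.13],"yaw":0},{"dp":[-0.001,-0.001,0.16],"yaw":0},{"dp":[-0.001,-0.001,0.17],"yaw":0},{"dp":[-0.001,-0.001,0.173],"yaw":0},{"dp":[-0.001,-0.001,0.173],"yaw":0}]'; python3 go.py 460.3 308.8 124; python3 - <<'E'
from h import *
p,d=eyes.capture("side"); cv2.imwrite("pics/s5.png",cv2.resize(p[180:420,180:420,::-1],None,fx=2.4,fy=2.4))
E
```

```text
time_s: 27.85
tool_pos: [461.4, 309.4, 126.5]
eef_rot: [-0.0, 1.0, -0.004, 0.001]
force: [0.5, -0.9, -1.8]
grip_width: 20.4
t 27.9 pos [461.4 309.4 126.5] tool x ang -0.4 tilt 0.12
dp mm [-1.1  0.6  2.5] yaw -0.4
F [ 0.5 -0.9 -1.8] grip 20.4 q [ 0.39  0.36  1.67 -0.    1.11  0.4 ]
```

View pics/s5.png

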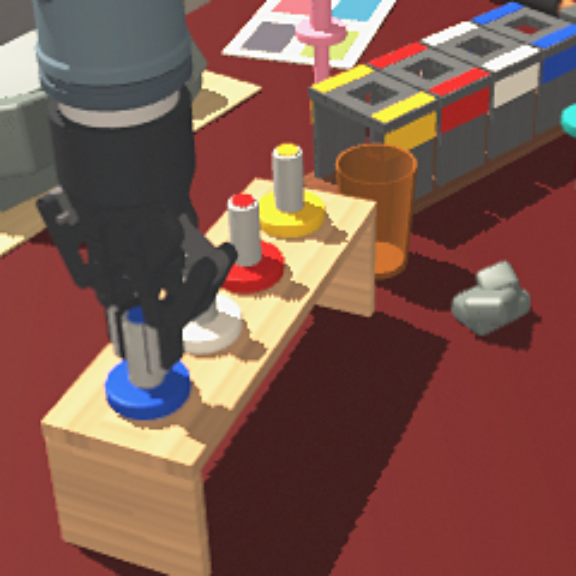

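Blue is in the last hole. I release it and retract upward and sideways for a check.

```bash
python3 -m creep '[{"dp":[0,0,0.001],"yaw":0},{"dp":[0,0,0.002],"yaw":0},{"dp":[0,0,0.002],"yaw":0}]'; python3 -m creep '[{"dp":[0,0,0],"yaw":0},{"dp":[0,0,0],"yaw":0},{"dp":[0,0,0],"yaw":0},{"dp":[0,0,0],"yaw":0},{"dp":[0,0,0],"yaw":0},{"dp":[0,0,0],"yaw":0}]' 0; python3 -m creep '[{"dp":[0,0,-0.01],"yaw":0},{"dp":[0,0,-0.04],"yaw":0},{"dp":[0,0,-0.08],"yaw":0},{"dp":[0,0,-0.12],"yaw":0},{"dp":[0,0,-0.15],"yaw":0},{"dp":[0,0,-0.15],"yaw":0}]'; python3 -m creep '[{"dp":[0,0.03,0],"yaw":0},{"dp":[0,0.08,0],"yaw":0},{"dp":[0,0.13,0],"yaw":0},{"dp":[0,0.18,0],"yaw":0},{"dp":[0,0.23,0],"yaw":0},{"dp":[0,0.28,0],"yaw":0},{"dp":[0,0.33,0],"yaw":0},{"dp":[0,0.37,0],"yaw":0}]';python3 -m creep '[{"dp":[0,0.03,0],"yaw":0},{"dp":[0,0.06,0],"yaw":0},{"dp":[0,0.08,0],"yaw":0},{"dp":[0,0.08,0],"yaw":0},{"dp":[0,0.08,0],"yaw":0},{"dp":[0,0.08,0],"yaw":0}]'
python3 - <<'E'
from h import *
p,d=eyes.capture("top"); cm=eyes.camera_model("top"); cv2.imwrite("pics/t9.png",p[:,:,::-1])
c0=np.array([482.3,206.7]); a=np.radians(12.1); Rr=np.array([[np.cos(a),np.sin(a)],[-np.sin(a),np.cos(a)]])
for q in ["chisel_yellow","chisel_red","chisel_white","chisel_blue","tumbler"]:
    for r in eyes.cut_out("top",q)[:2]:
        m=r["region"]&(d>0); v,u=np.nonzero(m); W=cloud(cm,np.c_[u,v],d[v,u])
        g=W[(W[:,2]>106)&(W[:,2]<118)]; t=W[W[:,2]>W[:,2].max()-6]
        print(q,round(r['score'],2),np.round(r['point']),W.mean(0).round(1),"top rack",(Rr@(t.mean(0)[:2]-c0)).round(1),"z",t[:,2].mean().round(1),"guard rack",(Rr@(np.array(cv2.minEnclosingCircle(g[:,:2].astype(np.float32))[0])-c0)).round(1) if len(g)>20 else '', g[:,2].mean().round(1) if len(g) else '')
p,d=eyes.capture("side"); cv2.imwrite("pics/s9.png",p[:,:,::-1])
E
```

```text
time_s: 28.2
tool_pos: [460.8, 309.7, 124.2]
eef_rot: [-0.0, 1.0, -0.003, 0.001]
force: [0.7, -0.2, 0.6]
grip_width: 20.7
time_s: 28.8
tool_pos: [460.3, 309.4, 123.3]
eef_rot: [0.0, 1.0, -0.003, -0.0]
force: [0.1, 1.1, -0.9]
grip_width: 85.1
time_s: 29.4
tool_pos: [462.6, 310.5, 279.5]
eef_rot: [-0.002, 1.0, -0.003, 0.005]
force: [0.5, 0.7, -0.0]
grip_width: 85.5
time_s: 30.2
tool_pos: [457.1, -63.0, 273.1]
eef_rot: [0.0, 1.0, -0.004, -0.0]
force: [0.6, 0.5, -0.3]
grip_width: 85.2
time_s: 30.8
tool_pos: [457.1, -139.5, 273.2]
eef_rot: [-0.0, 1.0, -0.003, -0.0]
force: [0.2, -0.1, 0.1]
grip_width: 85.4
chisel_yellow 0.87 [260. 266.] [503.6 103.  121.3] top rack [   0.9 -104.9] z 159.6 guard rack [   0.9 -105. ] 111.3
chisel_red 0.59 [176. 417.] [ 687.4 -209.1  103.6] top rack [ 116.3 -452.8] z 139.4 guard rack  111.7
chisel_red 0.56 [269. 235.] [489.2 172.1 122. ] top rack [  1.4 -34. ] z 159.7 guard rack [  1.4 -33.5] 111.3
chisel_white 0.96 [272. 204.] [475.1 238.4 121.8] top rack [ 0.6 35.3] z 158.6 guard rack [ 0.8 35.1] 111.2
chisel_blue 0.82 [279. 169.] [459.4 306.3 121.7] top rack [ -0.2 105.6] z 159.0 guard rack [1.000e-01 1.054e+02] 111.1
tumbler 0.72 [266. 322.] [505.   -7.9  34.5] top rack [ -27.4 -219.7] z 96.5 guard rack  
tumbler 0.16 [245. 361.] [ 558.2 -100.1   96.1] top rack [  13.1 -316.4] z 102.0 guard rack  106.6
```

View pics/t9.png

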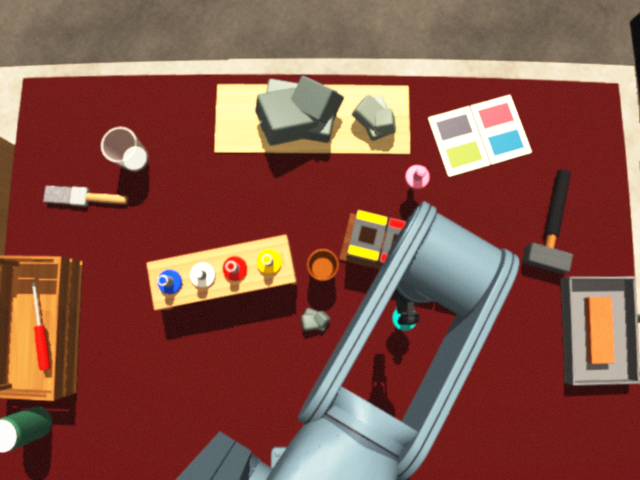

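View pics/s9.png

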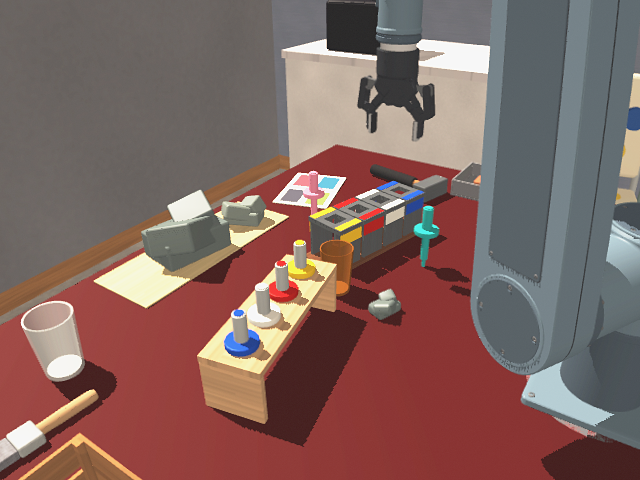

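All four hang upright in the rack: blue (169,282), white (203,275), red (235,268), yellow (268,262) in the top view. The tumbler has not moved and the arm is clear.

```bash
python3 -c "
from bench import workorder; print(workorder.hand_in())"
```

```text
the job is handed in; nothing more can be done
None
```

I moved all four chisels into the carry rack in reverse order and handed the job in at about 31 s of the 104 s limit. From the robot's left, the rack now holds blue, white, red and yellow. The storage row was yellow, red, white, blue.

- **Position:** in the last pictures every chisel is within 1.5 mm of its hole's centre, against the 14 mm allowed.
- **Hanging:** the guards sit flat on the board, with their tops at about 111 mm, and the shanks are upright.
- **Surroundings:** the amber tumbler is where it was, to within about 1 mm. The gripper is open, raised and touching nothing.
- **Disagreement:** both times I searched for the red chisel, the network rated the pink look-alike higher. I went by the picture and the striped holders instead, and touched neither the pink nor the turquoise one.

No check failed. The hand-in reports no verdict, so these readings are from my own last pictures.

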